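# Pack the incubator carrier with the closed samples

### The job

Pack the aluminium carrier for the incubator with the four closed samples, keeping them upright and setting each down gently: the tall capped tube in the deep round well, the squat capped pot in the square well, the large lidded Petri dish flat and centred between the four corner studs of the plate, and the small lidded dish centred on top of the large one. The open tube, the open pot and the dish without a lid do not go in: leave them where they stand.

Things in the scene. Friction and masses are not known exactly. Their poses are not given: they have to be found in the camera images.
- tube: Tall closed sample tube standing on the bench: pale cylinder 28 mm across with a white screw cap 31 mm across over its top 18 mm; 86 mm high in all. About 45 g. Origin at the centre of its underside, z up; round, so its yaw means nothing. 
- pot: Squat closed sample pot standing on the bench: pale cylinder 39 mm across with a white screw cap 42 mm across over its top 16 mm; 58 mm high in all. About 70 g. Origin at the centre of its underside, z up; round, so its yaw means nothing. 
- dish_large: Large closed Petri dish lying flat on the bench: 60 mm across and 16 mm high with its lid on (the lid's skirt covers the upper 10 mm, the cream-coloured base below it is 56 mm across); the lid has a flat top with a white disc. About 35 g. Origin at the centre of its underside, z up; round, so its yaw means nothing. 
- dish_small: Small closed Petri dish lying flat on the bench, made like the large one: 40 mm across and 12 mm high with its lid on (skirt over the upper 8 mm, base 36 mm across). About 18 g. Origin at the centre of its underside, z up; round, so its yaw means nothing. 
- tube_open: Look-alike, leave it: the same tube without a cap, an empty open cylinder 28 mm across, 72 mm high, standing upright and open at the top. Origin at the centre of its underside, z up; round, so its yaw means nothing. 
- pot_open: Look-alike, leave it: the same pot without a cap, an empty open cylinder 39 mm across, 46 mm high. Origin at the centre of its underside, z up; round, so its yaw means nothing. 
- dish_open: Look-alike, leave it: a Petri dish base without a lid, open and empty, 56 mm across, 13 mm high. Origin at the centre of its underside, z up; round, so its yaw means nothing. 
- round_well: Target for the tube. Fixed grey insert on an 86 x 86 x 6 mm plate in the carrier. In its middle an upright round well, bore 47 mm, outside 56 mm, rim 46 mm above the origin; the tube stands on the plate's top, 6 mm above the origin. Origin: centre of the plate's underside, 6 mm above the bench; z up, x and y along the plate's edges.
- square_well: Target for the pot. Fixed grey insert on an 86 x 86 x 6 mm plate in the carrier. In its middle a square well 60 mm wide inside, walls 4 mm, rim 30 mm above the origin; the pot stands on the plate's top, 6 mm above the origin. Origin: centre of the plate's underside, 6 mm above the bench; z up, x and y along the plate's edges.
- dish_plate: Target for the dishes. Fixed grey insert on an 86 x 86 x 6 mm plate in the carrier. Flat, with 4 steel studs 10 mm across, 6 mm high, 31.5 mm from the middle in both x and y; the large dish lies between them, 6 mm above the origin. The aluminium carrier (300 x 104 mm, rim 14 mm high) holds the 3 inserts in any order, 94 mm apart along x, at one yaw. Origin as for the wells.
Not all that is in view belongs to the job. What is shaped like the pot_open but orange is not meant. What is shaped like the pot but turquoise is not meant.

How it is judged:
At the end, for the whole second after the job is handed in: Tube on the round well's floor (13 mm off centre at most), pot in the square well (15), large dish flat between the studs (15), small dish flat on its lid (12); heights within 4 mm, upright within 0.12 rad, at rest. The open pieces upright, within 30 mm of their starts (horizontal distance between tube and round_well below 0.013 m and z of tube in the frame of round_well between 0.002 and 0.01 m and angle between each of tube, pot, dish_large, dish_small, tube_open, pot_open, dish_open's own z axis and vertical below 0.12 rad and linear speed of each of tube, pot, dish_large, dish_small below 0.02 m/s and angular speed of each of tube, pot, dish_large, dish_small below 0.3 rad/s and horizontal distance between pot and square_well below 0.015 m and z of pot in the frame of square_well between 0.002 and 0.01 m and horizontal distance between dish_large and dish_plate below 0.015 m and z of dish_large in the frame of dish_plate between 0.002 and 0.01 m and horizontal distance between dish_small and dish_large below 0.012 m and z of dish_small in the frame of dish_large between 0.012 and 0.02 m and distance of each of tube_open, pot_open, dish_open from where it was at the start of the episode below 0.03 m); the robot touches nothing.
It fails at once if an open look-alike is carried off or pushed more than 30 mm, or knocked over (distance of any of tube_open, pot_open, dish_open from where it was at the start of the episode above 0.03 m or angle between any of tube_open, pot_open, dish_open's own z axis and vertical above 0.5 rad).
It fails at once if a closed sample is tipped more than 0.6 rad (angle between any of tube, pot, dish_large, dish_small's own z axis and vertical above 0.6 rad).
It fails at once if a sample is dropped into its place (faster than 0.7 m/s just above it, a fall of about 25 mm) ((linear speed of tube above 0.7 m/s and horizontal distance between tube and round_well below 0.03 m and z of tube in the frame of round_well between 0.001 and 0.086 m) or (linear speed of pot above 0.7 m/s and horizontal distance between pot and square_well below 0.03 m and z of pot in the frame of square_well between 0.001 and 0.086 m) or (linear speed of dish_large above 0.7 m/s and horizontal distance between dish_large and dish_plate below 0.03 m and z of dish_large in the frame of dish_plate between 0.001 and 0.086 m) or (linear speed of dish_small above 0.7 m/s and horizontal distance between dish_small and dish_large below 0.03 m and z of dish_small in the frame of dish_large between 0.011 and 0.096 m)).
It also fails if it takes over 125 s, if anything falls off the work surface, if the arm or the gripper's body presses on something with over 40 N, if the wrist force passes 120 N, or if a joint passes its speed limit or range.

### The arm

A 7-joint arm with a two-finger parallel gripper is mounted at the origin on the work surface. World frame = base frame: x ahead of the robot, y to its left, z up, the work surface at z = 0. Lengths are in m, angles in rad, forces in N, time in s.
With the tool pointing down it reaches from about 0.4 to 0.75 m from the base axis. Payload 19.5 kg.
Tool frame: the origin (TCP) lies at the very end of the fingers, on their centre line; the grasp point (between the pads) lies bot.grip_point_offset behind it (bot.grip_point_offset is the distance from the TCP to the grasp point, in m); z points along the fingers, y is the direction in which the jaws open and shut (so a half turn about z gives the same grasp; the last joint's range is limited). The gripper opens to 85 mm and grips with 20 to 120 N. Pads are 22 mm wide; open, the fingers measure 114 mm over their backs; the gripper's body (76 mm by 85 mm) begins 54 mm behind the grasp point. The pads swing forward as they close: fully open they stand 13 mm farther back than shut.
Start: joints at [1.228, 0.707, -0.028, 1.485, 0.022, 0.951, -0.075], TCP at [0.17, -0.549, 0.231] pointing down, gripper open.
Joint ranges: [-2.71, 2.71], [-0.32, 2.16], [-1.57, 1.52], [0, 2.45], [-1.46, 4.6], [0, 2.02], [-2.83, 2.83]. Speed limits (rad/s): [1.89, 1.89, 2.57, 2.57, 3.01, 3.01, 3.01].

### API

Orientations are given as a unit quaternion [w, x, y, z].
In Python, from plant import bot, optics, search_frame, trace, place_of gives the robot as it stands.
- The arm moves only by the tool step_arm, never from a script. Its argument "plan" is a list that holds one entry, the list of rows, each a list of 7 numbers: the shift along the world's x, y, z in mm, then the turn, a rotation vector about the world's x, y, z in rad, then the gripper's target within -1 to 1 (fully open at 1, half-way at 0, shut at -1). In form: [[[tx, ty, tz, rx, ry, rz, fingers], ...]]. A call has 1 to 10 rows; each row shifts and turns the pose as measured when the row begins; what a row does not reach is not made up. A row lasts 1/8 s, in which the tool goes at most 62.5 mm and 10.7 degrees, less where a joint would pass 70% of its speed; a pose out of reach is approached as far as the arm can. A call with a gripper value outside its range is refused whole. The fingers move at their own pace and stop on an object; "squeeze" is the grip in N (left out, the last holds). Time passes only in rows, so rows that do not move let the fingers close. It gives the time, the measured TCP pose, the force and the opening at its end, in the units of the state.
- bot.sense(): the state, without advancing time (a new reading comes with each control period).
- optics.get_image(name): name is "scene" or "top" or "wrist"; returns a dict with "pixels" (400x640x3 uint8, red, green, blue), "fov_y" (degrees; the focal length in pixels is half the picture's height over the tangent of half this angle, whatever the lens; pixels are square), "cx", "cy" (the principal point, pixels), "k1" (the pictures are not rectified: a ray, as slopes to the right and down, at radius r is drawn at 1 + k1 r^2 times it, then the intrinsics apply), "rvec" (rotation vector, rad) and "tvec" (3), from world to camera coordinates, as OpenCV has them. Camera axes: x right, y down, z forward; pixel columns grow to the right and rows downward; lengths in m; the calibration is good to about 2 mm. A picture is of the moment at which its call begins. There is no depth.
- bot.job_done(): hands the job in, once; it reports no verdict.
Trained networks look in a picture, given as the dict that the camera call returned (one of the last four; its "shot" number tells which), for a name from the list of things; names that differ only in an ending like _2 or _b are one class to them, and where a whole thing is asked for, a point or a joint stands for the part that bears it (a point fixed in the world has none). Each returns a list of dicts, best first, with "conf" (0 to 1); they miss things now and then, are a little off and sometimes report something else, mostly with a low value. They report only what shows in the picture. A call takes as long as a camera call. They do not tell look-alikes from the thing itself.
- search_frame(label, picture): "extent" ([left, top, right, bottom] in pixels, round what is visible of it).
- trace(label, picture): "pixels" (400x640 bool, what is visible of it) and "extent" ([left, top, right, bottom] in pixels, round what is visible of it).
- place_of(label, picture): "centre" ([row, column] in pixels: a listed point, or the origin of a listed thing).
The state is a dict: "clock": time; "qpos": joint angles; "joint_velocities": joint speeds; "joint_torque": joint torques, N m; "tcp_pos": TCP position; "orientation": TCP orientation; "wrist_force": force on the tool from outside, world axes, zero at the start; "moment": the same for the moment, N m; "gripper_width": finger opening in m.
Only numpy, scipy, OpenCV 4.12 (cv2) and the standard library are available. Lean on these libraries where they do the work, as an engineer would, in place of code of your own. Each camera call takes 0.05 s, during which the arm holds its last target. There are 200 camera calls.

## Working session

There is one attempt and no reset: what is moved stays moved. The work goes in short steps, Python scripts to look and compute and a tool call to move; the robot and the scene stay as the last step left them, time stands still between calls to the robot, and variables do not carry over. Pictures are saved under pics/ and viewed, about 12 in all and at most 16, crops included, and the job is handed in when it is done.

Besides the shell and the picture viewer there is one more tool, called after "Emit:" as a command line: name --argument value ..., lists and objects as JSON in quotes. step_arm: Moves the arm, as the interface text tells. Its arguments: {"type":"object","properties":{"plan":{"type":"array","items":{"type":"array","items":{"type":"array","items":{"type":"number"}}}},"squeeze":{"type":"number"}},"required":["plan"]}

```bash
mkdir -p pics; cat > h.py <<'E'
import numpy as np, cv2
from plant import bot, optics, search_frame, trace, place_of
def cam(d):
    h=d["pixels"].shape[0]; f=h/2/np.tan(np.radians(d["fov_y"])/2)
    K=np.array([[f,0,d["cx"]],[0,f,d["cy"]],[0,0,1]]); return K,np.array([d["k1"],0,0,0,0.]),np.array(d["rvec"],float),np.array(d["tvec"],float)
def ray(d,row,col):
    K,D,r,t=cam(d); R=cv2.Rodrigues(r)[0]
    p=cv2.undistortPoints(np.array([[[col,row]]],float),K,D)[0,0]
    return -R.T@t, R.T@np.array([p[0],p[1],1])
def at(d,row,col,z):
    o,v=ray(d,row,col); return o+v*(z-o[2])/v[2]
def proj(d,P):
    K,D,r,t=cam(d); return cv2.projectPoints(np.array(P,float).reshape(-1,1,3),r,t,K,D)[0][:,0]
def save(d,n,crop=None,s=1):
    im=d["pixels"][:,:,::-1]
    if crop: l,t,r,b=crop; im=im[t:b,l:r]
    cv2.imwrite("pics/"+n,cv2.resize(np.ascontiguousarray(im),None,fx=s,fy=s,interpolation=cv2.INTER_CUBIC))
E
python3 - <<'E'
from h import *
s=bot.sense(); print(s, bot.grip_point_offset)
for n in ["top","scene"]:
    d=optics.get_image(n); save(d,n+"0.png",s=1.25)
    K,D,r,t=cam(d); print(n,K[0,0],d["k1"],-cv2.Rodrigues(r)[0].T@t)
    for l in "tube pot dish_large dish_small tube_open pot_open dish_open round_well square_well dish_plate".split():
        for o in place_of(l,d)[:4]:
            z=.006 if l in("round_well","square_well","dish_plate") else 0
            c=o["centre"]; print(l,round(o["conf"],2),np.round(c),np.round(at(d,*c,z),3))
E
```

```text
{'clock': 0.0, 'qpos': array([ 1.22829739,  0.70710881, -0.02763036,  1.48501441,  0.02200329,
        0.95092519, -0.07548668]), 'joint_velocities': array([ 0.00024022,  0.00052249, -0.00082244, -0.000743  ,  0.00039117,
        0.00160337, -0.00131081]), 'joint_torque': array([-1.60593104e-04, -8.83204651e+01,  1.23450950e+00, -2.36167538e+01,
        1.69001642e-02,  6.49918235e-03,  1.27476114e-04]), 'tcp_pos': array([ 0.17028284, -0.54891247,  0.23082039]), 'orientation': array([-5.67394440e-04,  9.88709207e-01,  1.49845823e-01, -1.02691605e-04]), 'wrist_force': array([-0.51027329,  0.24764522,  0.08586216]), 'moment': array([-0.02611417, -0.02397422, -0.00565145]), 'gripper_width': 0.08565921043959832} 0.0187
top 385.5918509630063 -0.00540309006475674 [ 0.40231984 -0.01165286  0.82093778]
tube 0.62 [186. 233.] [0.558 0.18  0.   ]
pot 0.73 [248. 216.] [0.425 0.211 0.   ]
pot 0.68 [286. 212.] [0.349 0.215 0.   ]
dish_large 0.92 [244. 420.] [ 0.435 -0.221  0.   ]
dish_large 0.25 [220. 165.] [0.484 0.322 0.   ]
dish_small 0.86 [224. 166.] [0.477 0.32  0.   ]
tube_open 0.82 [171. 40
[... 350 characters left out ...]
7 0.005 0.006]
dish_plate 0.66 [220. 303.] [0.486 0.027 0.006]
scene 375.17940156367604 -0.06675483150670386 [0.7278859  0.41977168 0.83740421]
tube 0.85 [285. 342.] [0.566 0.181 0.   ]
pot 0.86 [255. 429.] [0.344 0.214 0.   ]
pot 0.7 [270. 401.] [0.426 0.215 0.   ]
dish_large 0.79 [147. 313.] [ 0.44  -0.217  0.   ]
dish_small 0.75 [316. 408.] [0.472 0.311 0.   ]
tube_open 0.64 [173. 262.] [ 0.604 -0.201  0.   ]
pot_open 0.82 [353. 361.] [0.604 0.329 0.   ]
pot_open 0.81 [312. 351.] [0.578 0.244 0.   ]
round_well 0.73 [228. 305.] [0.578 0.01  0.006]
round_well 0.52 [281. 342.] [0.562 0.174 0.006]
square_well 0.72 [242. 268.] [0.674 0.001 0.006]
dish_plate 0.67 [219. 342.] [0.482 0.033 0.006]
```

View pics/top0.png

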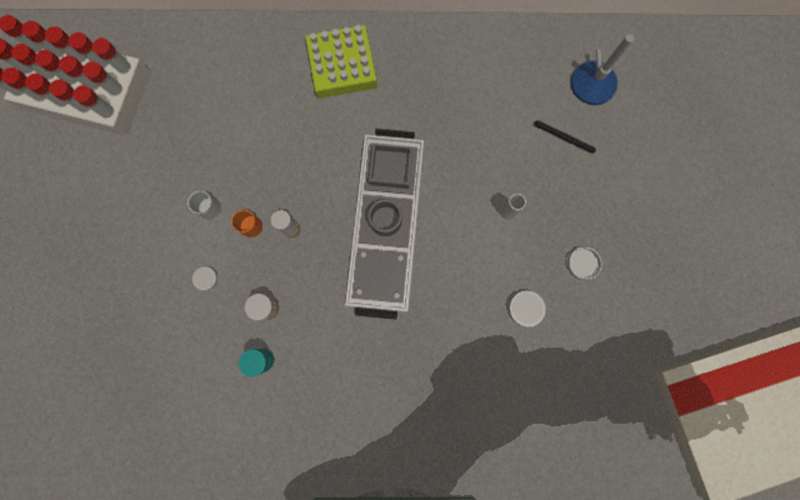

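View pics/scene0.png

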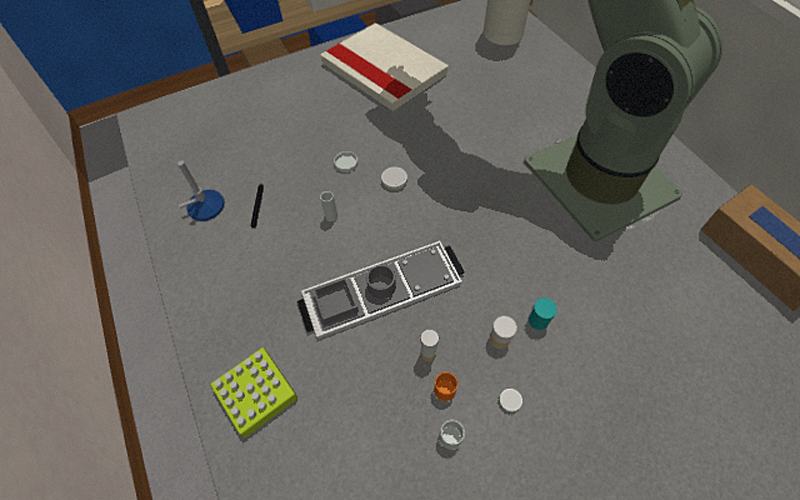

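Candidates, in top-view 800 px coordinates:
- **Tube:** white-capped at (283,220). The open one is at (516,203).
- **Pot:** white-capped at (258,307). Not the turquoise (254,362), the orange (246,222) or the open pot (200,203).
- **Large dish:** (527,309), white lid. The open dish is at (585,263).
- **Small dish:** (204,278).

Next I'll refine the positions by fitting extents in both views, and check the choices in one crop.

```bash
cat >> h.py <<'E'
from scipy.optimize import least_squares
def circ(r,z): a=np.linspace(0,2*np.pi,48,endpoint=False); return np.c_[r*np.cos(a),r*np.sin(a),0*a+z]
PL=np.array([[a*.043,b*.043,z] for a in(-1,1) for b in(-1,1) for z in(.0,.006)])
sq=np.array([[a*.034,b*.034,.03] for a in(-1,1) for b in(-1,1)])
G={"tube":np.r_[circ(.014,0),circ(.0155,.068),circ(.0155,.086)],"pot":np.r_[circ(.0195,0),circ(.021,.042),circ(.021,.058)],
"dish_large":np.r_[circ(.028,0),circ(.03,.006),circ(.03,.016)],"dish_small":np.r_[circ(.018,0),circ(.02,.004),circ(.02,.012)],
"tube_open":np.r_[circ(.014,0),circ(.014,.072)],"pot_open":np.r_[circ(.0195,0),circ(.0195,.046)],"dish_open":np.r_[circ(.028,0),circ(.028,.013)],
"round_well":np.r_[PL,circ(.028,.046)],"square_well":np.r_[PL,sq],"dish_plate":PL}
def fit(l,shots,g,yaw=0,z=0):
    """shots: dicts; g: guess xy. picks the extent nearest the guess in each; returns xy, residuals px"""
    E=[]
    R=np.array([[np.cos(yaw),-np.sin(yaw),0],[np.sin(yaw),np.cos(yaw),0],[0,0,1]]); P=G[l]@R.T
    pr=lambda d,x:(lambda q:np.r_[q.min(0),q.max(0)])(proj(d,P+[x[0],x[1],z]))
    for d in shots:
        o=[e for e in search_frame(l,d) if np.abs(np.array(e["extent"])-pr(d,g)).max()<20]
        if o: E.append((d,np.array(min(o,key=lambda e:np.abs(np.array(e["extent"])-pr(d,g)).sum())["extent"],float)))
    if not E: return None
    f=lambda x:np.concatenate([pr(d,x)-e for d,e in E])
    s=least_squares(f,g,loss="soft_l1",x_scale=.01); return np.round(s.x,4),np.round(f(s.x),1),len(E)
E
python3 - <<'E'
from h import *
t=optics.get_image("top"); s=optics.get_image("scene")
g=dict(tube=(.562,.181),pot=(.425,.213),dish_large=(.437,-.22),dish_small=(.475,.316),tube_open=(.6,-.197),pot_open=(.6,.325),dish_open=(.505,-.326),round_well=(.581,.014),square_well=(.67,.003),dish_plate=(.484,.03))
for l,x in g.items():
    w=l in("round_well","square_well","dish_plate")
    for sh in ([t,s],[t],[s]): print(l,*(fit(l,sh,x,-.145 if w else 0,.006 if w else 0)or["-"]))
a=cv2.resize(t["pixels"][130:310,140:240,::-1],None,fx=3,fy=3); b=cv2.resize(t["pixels"][130:310,380:500,::-1],None,fx=3,fy=3)
cv2.imwrite("pics/c1.png",np.hstack([a,b]))
E
```

```text
tube [0.5642 0.181 ] [-0.4 -0.1  0.8 -0.  -1.1  0.6  2.4 -0.6] 2
tube [0.5641 0.1812] [-0.6 -0.   0.7  0. ] 1
tube [0.5656 0.1801] [-1.8  0.6  1.7 -0.6] 1
pot [0.4278 0.2108] [-0.4 -0.2 -2.9  3.2 -0.7  0.2 -2.5 -1.7] 2
pot [0.4306 0.2079] [ 1.2 -1.6 -1.4  1.7] 1
pot [0.4255 0.2143] [ 0.9  1.  -0.8 -0.9] 1
dish_large [ 0.4333 -0.2201] [-0.8 -0.5  0.8  0.5] 1
dish_large [ 0.4333 -0.2201] [-0.8 -0.5  0.8  0.5] 1
dish_large -
dish_small [0.4784 0.3209] [-1.5  0.8  1.1 -0.5 -2.5  3.1  1.1 -2.4] 2
dish_small [0.4786 0.3206] [-1.3  0.6  1.3 -0.6] 1
dish_small [0.4768 0.3212] [-1.9  2.9  1.8 -2.6] 1
tube_open [ 0.6014 -0.1952] [-2.  -0.4  1.6  0.4  1.2 -1.8 -1.4  2.9] 2
tube_open [ 0.6014 -0.1949] [-2.2 -0.4  1.5  0.4] 1
tube_open [ 0.6011 -0.1963] [ 1.2 -2.2 -1.4  2.6] 1
pot_open [0.5999 0.3227] [ 0.3  0.1 -3.1  0.5 -1.3 -2.5 -0.   1. ] 2
pot_open [0.6006 0.3202] [ 1.5 -0.2 -1.9  0.2] 1
pot_open [0.5993 0.3245] [-0.7 -1.8  0.6  1.7] 1
dish_open [ 0.502  -0.3191] [-1.6  3.2  0.7 -0.2 -0.7 -1.5 -0.6  1.8] 2
dish_open [ 0.5052 -0.3202] [-1.2  1.7  1.1 -1.7] 1
dish_open [ 0.4999 -0.3193] [-0.1 -1.8  0.1  1.5] 1
round_well [0.5805 0.0161] [ 0.7  1.3 -3.  -0.  -3.8  2.5 -0.  -1.6] 2
round_well [0.5819 0.0138] [ 1.8  0.7 -1.9 -0.6] 1
round_well [0.5764 0.0177] [-2.1  2.3  1.8 -1.8] 1
square_well [0.6745 0.005 ] [-0.4 -2.3  1.6  2.5  0.6  1.3 -0.3 -0.2] 2
square_well [0.6756 0.0062] [-1.  -2.8  1.1  2.1] 1
square_well [0.6743 0.0037] [ 0.5  0.9 -0.4 -0.7] 1
dish_plate [0.4855 0.0275] [-4.9  0.5  0.7  0.5 -4.4 -1.1 -0.2  1. ] 2
dish_plate [0.4865 0.0227] [-2.6 -0.   3.  -0. ] 1
dish_plate [0.4805 0.0295] [-2.3 -1.3  2.   0.8] 1
```

View pics/c1.png

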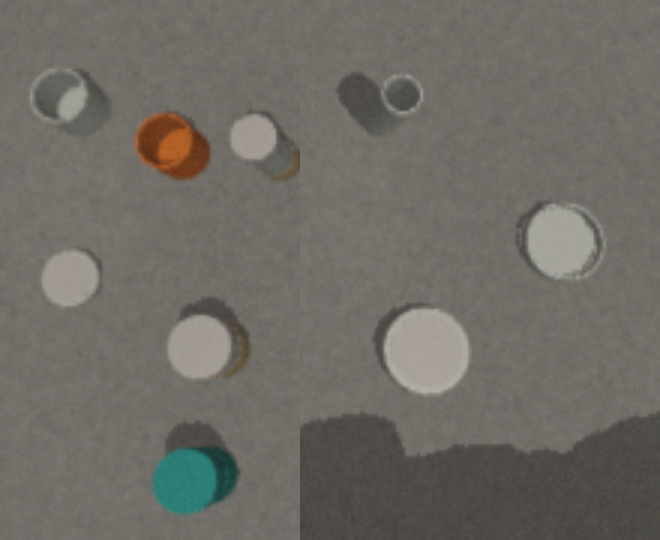

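The crop confirms the choices: closed caps and lids at crop px (253,137), (200,347), (70,278) and (427,350), and the open pieces are clearly hollow. I'll move over the large dish first, turning the jaws to the carrier's y axis (yaw about −0.12).

Emit:
step_arm --plan '[[[33,41,-6,0,0,-0.053,1],[33,41,-6,0,0,-0.053,1],[33,41,-6,0,0,-0.053,1],[33,41,-6,0,0,-0.053,1],[33,41,-6,0,0,-0.053,1],[33,41,-6,0,0,-0.053,1],[33,41,-6,0,0,-0.053,1],[32,42,-6,0,0,-0.053,1],[0,0,0,0,0,0,1]]]' --squeeze 30

```text
clock: 4.32
tcp_pos: [0.4401, -0.2086, 0.1819]
orientation: [0.001, 0.998, -0.069, 0.001]
wrist_force: [0.3, -1.2, 0.4]
gripper_width: 0.0857
```

```bash
python3 - <<'E'
from h import *
d=optics.get_image("wrist"); save(d,"w1.png")
K,D,r,t=cam(d); print(K[0,0],-cv2.Rodrigues(r)[0].T@t)
print(fit("dish_large",[d],(.433,-.22)), [(o["conf"],o["extent"]) for o in search_frame("dish_large",d)],place_of("dish_large",d))
print(proj(d,[.433,-.22,.016]))
E
```

```text
284.14896466192334 [ 0.50526239 -0.21732499  0.32441576]
(array([ 0.4297, -0.2208]), array([-1.1, -1.5,  1.1,  2.5]), 1) [(0.79, [303.9, 163.4, 355.5, 213.0])] [{'centre': [186.4, 329.9], 'conf': 0.66}]
[[328.57389356 187.16312204]]
```

View pics/w1.png

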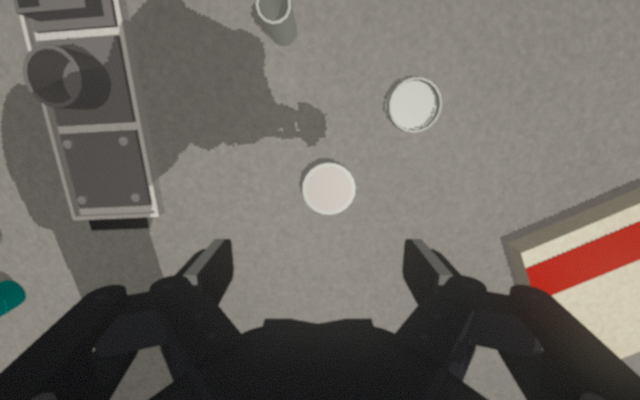

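The wrist view shows the large dish at px (328,188), where the estimate projects. The open dish is at (414,104), clear of the fingers. Descending.

Emit:
step_arm --plan '[[[-8,-12,-30,0,0,0,1],[0,0,-40,0,0,0,1],[0,0,-40,0,0,0,1],[0,0,-30,0,0,0,1],[0,0,-20,0,0,0,1],[0,0,-10,0,0,0,1],[0,0,0,0,0,0,1]]]'

```text
clock: 5.4
tcp_pos: [0.4257, -0.2339, 0.0095]
orientation: [0.003, 0.997, -0.078, 0.003]
wrist_force: [-0.2, 0.3, 1.4]
gripper_width: 0.0856
```

Emit:
step_arm --plan '[[[3,6,0,0,0,0,1],[3,6,0,0,0,0,1],[0,0,0,0,0,0,1],[0,0,0,0,0,0,1]]]'

```text
clock: 5.9
tcp_pos: [0.4331, -0.2213, 0.0116]
orientation: [0.004, 0.997, -0.078, 0.004]
wrist_force: [0.4, -0.8, -0.6]
gripper_width: 0.0851
```

```bash
python3 - <<'E'
from h import *
d=optics.get_image("wrist"); save(d,"w2.png",(150,120,500,330),2)
print(bot.sense()["tcp_pos"],fit("dish_large",[d],(.433,-.22)),place_of("dish_large",d))
E
```

```text
[ 0.43310333 -0.22128319  0.01158105] (array([ 0.4302, -0.2203]), array([-1. , -0.1,  1.1,  0.2]), 1) [{'centre': [242.8, 316.7], 'conf': 0.7}]
```

View pics/w2.png

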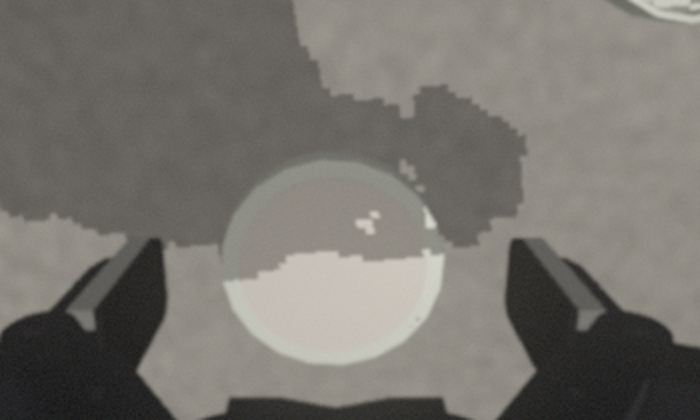

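Fingers straddle the dish centrally (dish centre at crop (333,262)). The open tips sit about 10 mm above the TCP plane, so I'll go lower and close softly.

Emit:
step_arm --plan '[[[0,0,-6,0,0,0,0.6],[0,0,-6,0,0,0,0.6],[0,0,0,0,0,0,0.6],[0,0,0,0,0,0,0.3],[0,0,0,0,0,0,0],[0,0,0,0,0,0,0],[0,0,0,0,0,0,0]]]' --squeeze 25

```text
clock: 6.92
tcp_pos: [0.4327, -0.2216, -0.0013]
orientation: [0.004, 0.997, -0.078, 0.004]
wrist_force: [-0.1, -0.2, -0.1]
gripper_width: 0.059
```

Emit:
step_arm --plan '[[[0,0,5,0,0,0,-0.3],[0,0,12,0,0,0,-0.3],[0,0,25,0,0,0,-0.3],[0,0,30,0,0,0,-0.3],[0,0,20,0,0,0,-0.3],[0,0,0,0,0,0,-0.3]]]'

```text
clock: 7.68
tcp_pos: [0.4325, -0.2216, 0.0968]
orientation: [0.004, 0.997, -0.079, 0.005]
wrist_force: [0.0, -0.2, -0.5]
gripper_width: 0.059
```

```bash
python3 - <<'E'
from h import *
d=optics.get_image("wrist"); save(d,"w3.png",(150,120,500,330),2)
s=bot.sense();print(s["tcp_pos"],s["gripper_width"],s["wrist_force"])
E
```

```text
[ 0.43232003 -0.22143296  0.09603534] 0.05856068620028545 [ 0.13355122 -0.39796644  0.55020151]
```

View pics/w3.png

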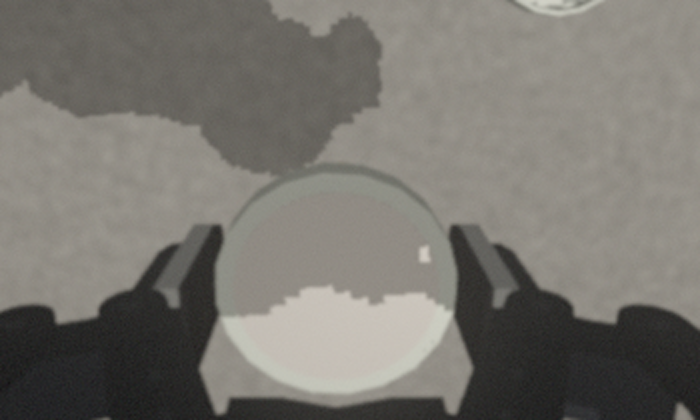

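Large dish is held level between the pads (crop centre (336,279)). Carrying it over the plate, then a look.

Emit:
step_arm --plan '[[[8,35,0,0,0,0.01,-0.3],[9,45,0,0,0,0.01,-0.3],[9,45,0,0,0,0.01,-0.3],[9,45,0,0,0,0,-0.3],[9,40,0,0,0,0,-0.3],[6,20,0,0,0,0,-0.3],[0,0,0,0,0,0,-0.3],[0,0,0,0,0,0,-0.3]]]'

```text
clock: 8.72
tcp_pos: [0.4804, 0.0147, 0.0916]
orientation: [0.004, 0.998, -0.064, 0.001]
wrist_force: [-0.1, 0.1, -0.0]
gripper_width: 0.0591
```

```bash
python3 - <<'E'
from h import *
d=optics.get_image("wrist"); t=optics.get_image("top"); save(d,"w4.png")
s=bot.sense();p=s["tcp_pos"];print(p,s["gripper_width"])
print("dish in hand",at(d,259.5,318,p[2]+.017)-p, fit("dish_large",[d],p[:2],0,p[2]+.001))
for sh in([d],[t],[d,t]):
  for l,x in dict(dish_plate=(.487,.0275),round_well=(.58,.016),square_well=(.6735,.005)).items(): print(l,fit(l,sh,x,-.12,.006))
print(place_of("dish_plate",d))
E
```

```text
[0.48045585 0.01457869 0.09174452] 0.05902928263853317
dish in hand [0.00065187 0.00012505 0.017     ] (array([0.4767, 0.0155]), array([-3.3, -0.9,  3.7,  2.4]), 1)
dish_plate (array([0.489 , 0.0278]), array([ 0.7, -2.1, -0.7, 11.6]), 1)
round_well (array([0.5793, 0.0174]), array([ 0.2,  1.2, -0.2, -2.9]), 1)
square_well None
dish_plate None
round_well None
square_well (array([0.678 , 0.0056]), array([-2.1, -6. ,  2.3,  2.8]), 1)
dish_plate (array([0.489 , 0.0278]), array([ 0.7, -2.1, -0.7, 11.6]), 1)
round_well (array([0.5793, 0.0174]), array([ 0.2,  1.2, -0.2, -2.9]), 1)
square_well (array([0.678 , 0.0056]), array([-2.1, -6. ,  2.3,  2.8]), 1)
[{'centre': [196.5, 300.5], 'conf': 0.81}]
```

View pics/w4.png

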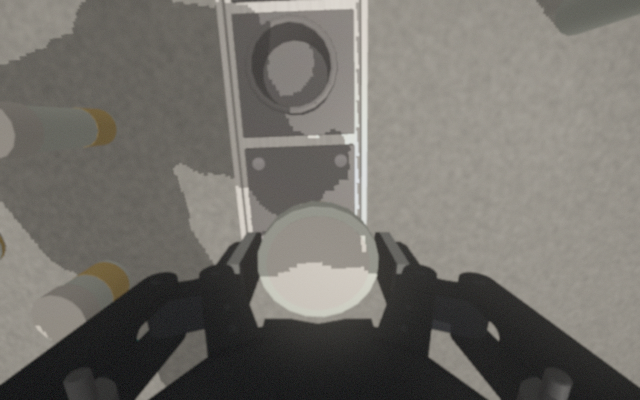

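Studs seen at px (258,163) and (340,160). Computing the plate centre from them.

```bash
python3 - <<'E'
from h import *
d=optics.get_image("wrist")
a=at(d,163,258,.018);b=at(d,160,340,.018); v=(a-b); print(a,b,np.linalg.norm(v))
u=np.array([v[1],-v[0]])/np.linalg.norm(v); print("centre",(a+b)[:2]/2-.0315*u,"yaw",np.arctan2(u[1],u[0]))
E
```

```text
[0.52117989 0.05596526 0.018     ] [ 0.51538231 -0.00647107  0.018     ] 0.06270492823389498
centre [0.48691603 0.02765953] yaw -0.09259044192949797
```

Plate centre is (0.487, 0.0277), and the 62.7 mm stud spacing matches the given 63 mm. Align, then descend.

Emit:
step_arm --plan '[[[3,6,0,0,0,0,-0.3],[3,6,0,0,0,0,-0.3],[0,0,0,0,0,0,-0.3],[0,0,-20,0,0,0,-0.3],[0,0,-20,0,0,0,-0.3],[0,0,-15,0,0,0,-0.3],[0,0,-5,0,0,0,-0.3],[0,0,0,0,0,0,-0.3],[0,0,0,0,0,0,-0.3]]]'

```text
clock: 10.7
tcp_pos: [0.4878, 0.0289, 0.0311]
orientation: [0.004, 0.998, -0.063, 0.003]
wrist_force: [-0.1, 0.3, -0.2]
gripper_width: 0.0588
```

Emit:
step_arm --plan '[[[0,-1,-8,0,0,0,-0.3],[0,0,-6,0,0,0,-0.3],[0,0,-4,0,0,0,-0.3],[0,0,-1,0,0,0,-0.3],[0,0,0,0,0,0,-0.3]]]'

```text
clock: 11.32
tcp_pos: [0.488, 0.0279, 0.0113]
orientation: [0.004, 0.998, -0.063, 0.003]
wrist_force: [0.3, 0.2, 0.7]
gripper_width: 0.0592
```

Emit:
step_arm --plan '[[[0,0,0,0,0,0,0.6],[0,0,0,0,0,0,0.75],[0,0,0,0,0,0,0.75],[0,0,10,0,0,0,0.75],[0,0,30,0,0,0,1],[0,0,50,0,0,0,1],[0,0,40,0,0,0,1],[0,0,20,0,0,0,1],[0,0,0,0,0,0,1]]]'

```text
clock: 12.45
tcp_pos: [0.4873, 0.0279, 0.1695]
orientation: [0.003, 0.998, -0.064, 0.004]
wrist_force: [0.0, -0.6, -0.6]
gripper_width: 0.0854
```

```bash
python3 - <<'E'
from h import *
d=optics.get_image("wrist"); t=optics.get_image("top"); print(bot.sense()["tcp_pos"])
print(fit("dish_large",[d],(.487,.028),0,.012),fit("dish_large",[t],(.487,.028),0,.012))
for sh in([d],[t]):
  for l,x in dict(tube=(.564,.181),pot=(.428,.211),dish_small=(.478,.321)).items(): print(l,fit(l,sh,x))
E
```

```text
[0.48674338 0.02785545 0.1679085 ]
(array([0.4836, 0.0276]), array([-0.6, -1.3,  0.6,  2. ]), 1) None
tube (array([0.5646, 0.1787]), array([ 0.1, -1. , -0.1,  1.1]), 1)
pot (array([0.4289, 0.2152]), array([-1. ,  1.5,  1.6, -1. ]), 1)
dish_small (array([0.4795, 0.3206]), array([ 0.1, -0.5, -0.2,  0.5]), 1)
tube None
pot None
dish_small None
```

Large dish is down on the plate and centred. Next, the small dish.

Emit:
step_arm --plan '[[[-1,30,0,0,0,0,0.5],[-1,45,0,0,0,0,0.5],[-1,45,0,0,0,0,0.5],[-1,45,0,0,0,0,0.5],[-1,45,0,0,0,0,0.5],[-1,45,0,0,0,0,0.5],[-1,25,0,0,0,0,0.5],[0,0,-20,0,0,0,0.5],[0,0,-25,0,0,0,0.5],[0,0,0,0,0,0,0.5]]]'

```text
clock: 14.2
tcp_pos: [0.4776, 0.3168, 0.1199]
orientation: [0.004, 0.998, -0.064, 0.002]
wrist_force: [-0.5, -0.6, 0.7]
gripper_width: 0.0638
```

```bash
python3 - <<'E'
from h import *
d=optics.get_image("wrist"); print(bot.sense()["tcp_pos"])
o=max(trace("dish_small",d),key=lambda o:o["conf"]);l,t,r,b=o["extent"]; print(o["extent"],at(d,(t+b)/2,(l+r)/2,.009),fit("dish_small",[d],(.479,.3206)))
E
```

```text
[0.4781237  0.31691241 0.12092649]
[287.3, 172.2, 334.9, 214.8] [0.47981777 0.32182107 0.009     ] (array([0.4799, 0.3216]), array([ 1.9, -0.1, -1.9,  0. ]), 1)
```

Emit:
step_arm --plan '[[[1,2,0,0,0,0,0.5],[1,2,0,0,0,0,0.5],[0,0,-20,0,0,0,0.5],[0,0,-35,0,0,0,0.5],[0,0,-30,0,0,0,0.5],[0,0,-15,0,0,0,0.5],[0,0,-10,0,0,0,0.5],[0,0,0,0,0,0,0.5],[0,0,0,0,0,0,0.5]]]'

```text
clock: 15.48
tcp_pos: [0.4833, 0.3232, 0.0136]
orientation: [0.001, 0.998, -0.064, 0.006]
wrist_force: [0.2, 0.3, 0.1]
gripper_width: 0.0638
```

Emit:
step_arm --plan '[[[-3,-2,-6,0,0,0,0.5],[0,0,-5,0,0,0,0.4],[0,0,0,0,0,0,0.2],[0,0,0,0,0,0,0],[0,0,0,0,0,0,-0.3],[0,0,0,0,0,0,-0.4],[0,0,0,0,0,0,-0.4]]]'

```text
clock: 16.35
tcp_pos: [0.4806, 0.3215, 0.0033]
orientation: [0.0, 0.998, -0.064, 0.007]
wrist_force: [-0.3, -0.3, -0.1]
gripper_width: 0.0385
```

```bash
python3 - <<'E'
from h import *
d=optics.get_image("wrist"); save(d,"w5.png",(150,150,500,330),2); s=bot.sense(); print(s["tcp_pos"],s["gripper_width"],s["wrist_force"])
E
```

```text
[0.48052832 0.32149125 0.00328766] 0.0383362650008817 [-1.09921756 -0.08053772 -0.24979643]
```

View pics/w5.png

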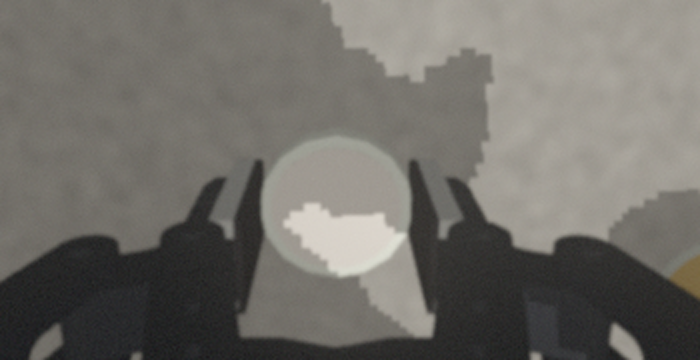

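Small dish is gripped (crop centre (337,206), width 38.5 mm). Lift and carry.

Emit:
step_arm --plan '[[[0,0,6,0,0,0,-0.5],[0,0,20,0,0,0,-0.5],[0,0,40,0,0,0,-0.5],[0,0,30,0,0,0,-0.5],[0,0,20,0,0,0,-0.5],[0,-20,0,0,0,0,-0.5],[1,-40,0,0,0,0,-0.5],[1,-45,0,0,0,0,-0.5],[1,-45,0,0,0,0,-0.5],[1,-45,0,0,0,0,-0.5]]]'

```text
clock: 17.65
tcp_pos: [0.4836, 0.1239, 0.1265]
orientation: [-0.001, 0.998, -0.061, 0.008]
wrist_force: [0.8, 0.1, -0.6]
gripper_width: 0.0385
```

Emit:
step_arm --plan '[[[1,-40,0,0,0,0,-0.5],[1,-25,0,0,0,0,-0.5],[1,-15,0,0,0,0,-0.5],[0,0,0,0,0,0,-0.5],[0,0,0,0,0,0,-0.5]]]'

```text
clock: 18.27
tcp_pos: [0.4868, 0.0386, 0.1286]
orientation: [-0.001, 0.998, -0.064, 0.01]
wrist_force: [0.4, -0.5, 1.0]
gripper_width: 0.0384
```

```bash
python3 - <<'E'
from h import *
d=optics.get_image("wrist"); save(d,"w6.png"); s=bot.sense();p=s["tcp_pos"]; print(p,s["gripper_width"])
print("hand",at(d,253,318.5,p[2]-.0033+.010)-p, fit("dish_small",[d],p[:2],0,p[2]-.0033), fit("dish_large",[d],(.487,.028),0,.012))
E
```

```text
[0.48681084 0.03854287 0.12855753] 0.03794851051891397
hand [-0.0010407  -0.00017292  0.0067    ] (array([0.4861, 0.0386]), array([-2.5, -0.1,  2.5,  0.2]), 1) (array([0.4848, 0.0269]), array([-1.1, -1.8,  1.1,  7.6]), 1)
```

View pics/w6.png

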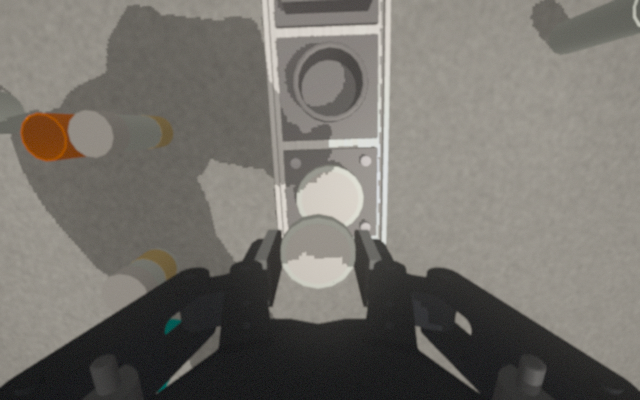

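Small dish is held; the large dish sits between the studs at px (330,197). Shift −11 mm in y, then down.

Emit:
step_arm --plan '[[[0,-5,0,0,0,0,-0.5],[1,-5,0,0,0,0,-0.5],[0,0,-15,0,0,0,-0.5],[0,0,-25,0,0,0,-0.5],[0,0,-25,0,0,0,-0.5],[0,0,-12,0,0,0,-0.5],[0,0,-5,0,0,0,-0.5],[0,0,0,0,0,0,-0.5],[0,0,0,0,0,0,-0.5]]]'

```text
clock: 19.55
tcp_pos: [0.489, 0.0273, 0.0456]
orientation: [-0.001, 0.998, -0.063, 0.011]
wrist_force: [-0.8, 0.6, -0.9]
gripper_width: 0.0385
```

Emit:
step_arm --plan '[[[-1,0,-6,0,0,0,-0.5],[0,0,-4,0,0,0,-0.5],[0,0,-3,0,0,0,-0.5],[0,0,0,0,0,0,-0.5]]]'

```text
clock: 20.05
tcp_pos: [0.4882, 0.0275, 0.0323]
orientation: [-0.001, 0.998, -0.063, 0.011]
wrist_force: [1.3, 0.6, -0.4]
gripper_width: 0.0384
```

Emit:
step_arm --plan '[[[0,0,-1,0,0,0,-0.5],[0,0,0,0,0,0,0.2],[0,0,0,0,0,0,0.4],[0,0,0,0,0,0,0.5],[0,0,10,0,0,0,0.5],[0,0,30,0,0,0,0.5],[0,0,50,0,0,0,0.5],[0,0,40,0,0,0,0.5],[0,0,20,0,0,0,0.5],[0,0,0,0,0,0,0.5]]]'

```text
clock: 21.3
tcp_pos: [0.4874, 0.0274, 0.1893]
orientation: [-0.001, 0.998, -0.064, 0.012]
wrist_force: [-0.0, 0.8, -0.6]
gripper_width: 0.0639
```

```bash
python3 - <<'E'
from h import *
d=optics.get_image("wrist"); save(d,"w7.png"); s=bot.sense();p=s["tcp_pos"]; print(p,s["gripper_width"])
print(fit("dish_small",[d],(.487,.028),0,.028), fit("dish_large",[d],(.487,.028),0,.012))
print("tube",fit("tube",[d],(.564,.18)),"pot",fit("pot",[d],(.428,.212)),fit("round_well",[d],(.58,.016),-.1,.006))
E
```

```text
[0.48713543 0.02735188 0.18854378] 0.06404723515202557
(array([0.4865, 0.0275]), array([ 2.3, -0.4, -2.3,  0.4]), 1) (array([0.4854, 0.0263]), array([-2.7, -1. ,  2.7,  1.4]), 1)
tube (array([0.5647, 0.1786]), array([ 0.3,  0.7, -0.3, -0.8]), 1) pot (array([0.434, 0.213]), array([-1.4, -1.9,  2.7,  1.7]), 1) (array([0.5783, 0.0166]), array([ 0.8,  0.4, -0.8, -0.5]), 1)
```

View pics/w7.png

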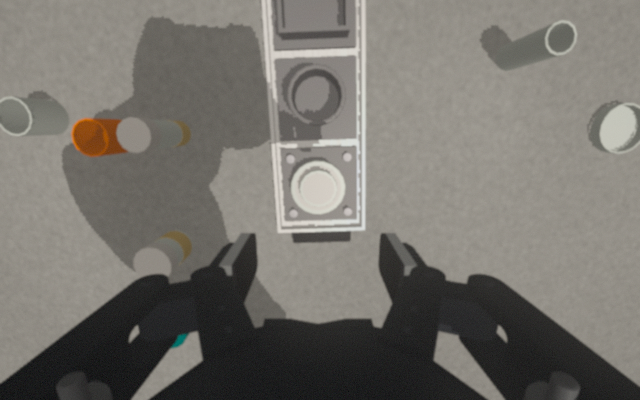

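Both dishes are stacked, centred in the studs (px (318,187)). Next the tube: cap at px (134,135), with the orange pot beside it at (90,137).

Emit:
step_arm --plan '[[[12,24,0,0,0,0,0.5],[20,38,0,0,0,0,0.5],[20,38,0,0,0,0,0.5],[14,30,0,0,0,0,0.5],[8,15,0,0,0,0,0.5],[0,0,0,0,0,0,0.5],[0,0,0,0,0,0,0.5]]]'

```text
clock: 22.48
tcp_pos: [0.5609, 0.1747, 0.1829]
orientation: [0.001, 0.998, -0.065, 0.007]
wrist_force: [-0.2, -0.5, 0.6]
gripper_width: 0.0641
```

```bash
python3 - <<'E'
from h import *
d=optics.get_image("wrist"); save(d,"w8.png"); s=bot.sense();p=s["tcp_pos"]; print(p,s["orientation"])
print("tube",fit("tube",[d],(.564,.18)))
im=d["pixels"].astype(int); x=proj(d,[.564,.18,.086])[0].astype(int)
m=np.zeros((400,640),bool); m[max(0,x[1]-40):x[1]+40,x[0]-40:x[0]+40]=1
m&=(im.min(2)>150); ys,xs=np.nonzero(m); print(x,m.sum(),np.ptp(ys),np.ptp(xs),at(d,(ys.min()+ys.max())/2,(xs.min()+xs.max())/2,.086))
E
```

```text
[0.56098672 0.17468149 0.18295344] [ 6.25056479e-04  9.97835543e-01 -6.53670730e-02  7.14031947e-03]
tube (array([0.5634, 0.1798]), array([ 0.6,  0.4, -0.6, -0.4]), 1)
[311 197] 981 34 35 [0.5644368  0.17888241 0.086     ]
```

View pics/w8.png

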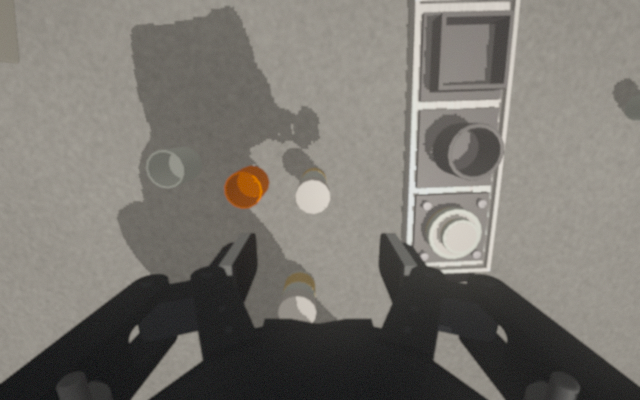

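White cap at px (312,197) is the tube at (0.564, 0.179). Centre and descend to cap height; the tips stay above the 46 mm orange pot.

Emit:
step_arm --plan '[[[1,2,0,0,0,0,0.5],[1,2,0,0,0,0,0.5],[0,0,0,0,0,0,0.5],[0,0,-20,0,0,0,0.5],[0,0,-35,0,0,0,0.5],[0,0,-35,0,0,0,0.5],[0,0,-20,0,0,0,0.5],[0,0,-10,0,0,0,0.5],[0,0,0,0,0,0,0.5]]]'

```text
clock: 23.7
tcp_pos: [0.5636, 0.1778, 0.0609]
orientation: [0.0, 0.998, -0.066, 0.008]
wrist_force: [0.6, 0.3, 0.8]
gripper_width: 0.0641
```

Emit:
step_arm --plan '[[[0,1,-3,0,0,0,0.4],[0,0,0,0,0,0,0.1],[0,0,0,0,0,0,-0.2],[0,0,0,0,0,0,-0.4],[0,0,0,0,0,0,-0.6],[0,0,0,0,0,0,-0.6],[0,0,0,0,0,0,-0.6]]]' --squeeze 30

```text
clock: 24.58
tcp_pos: [0.5645, 0.1792, 0.0599]
orientation: [-0.0, 0.998, -0.066, 0.01]
wrist_force: [-0.1, -0.5, -0.6]
gripper_width: 0.0301
```

Emit:
step_arm --plan '[[[0,0,6,0,0,0,-0.7],[0,0,20,0,0,0,-0.7],[0,0,35,0,0,0,-0.7],[0,0,30,0,0,0,-0.7],[0,0,10,0,0,0,-0.7],[2,-20,0,0,0,0,-0.7],[4,-35,0,0,0,0,-0.7],[4,-35,0,0,0,0,-0.7],[3,-30,0,0,0,0,-0.7],[2,-20,0,0,0,0,-0.7]]]'

```text
clock: 25.82
tcp_pos: [0.5774, 0.0311, 0.1614]
orientation: [0.001, 0.998, -0.066, 0.007]
wrist_force: [-0.0, -0.2, -1.3]
gripper_width: 0.03
```

Emit:
step_arm --plan '[[[0,-10,0,0,0,0,-0.7],[0,0,0,0,0,0,-0.7],[0,0,0,0,0,0,-0.7]]]'

```text
clock: 26.2
tcp_pos: [0.5765, 0.0189, 0.16]
orientation: [0.001, 0.998, -0.067, 0.006]
wrist_force: [0.0, -0.8, -0.8]
gripper_width: 0.0301
```

```bash
python3 - <<'E'
from h import *
d=optics.get_image("wrist"); save(d,"w9.png"); s=bot.sense();p=s["tcp_pos"]; print(p,s["orientation"],s["gripper_width"])
print("tube",fit("tube",[d],p[:2],0,p[2]-.06),fit("round_well",[d],(.58,.017),-.1,.006),place_of("round_well",d)[:2],proj(d,[.58,.017,.052]))
E
```

```text
[0.57652574 0.01892586 0.159947  ] [ 0.00110716  0.99771082 -0.06732484  0.00626656] 0.029819640887580386
tube (array([0.5763, 0.0188]), array([ 1.1,  0. , -1.1, -0.1]), 1) (array([0.5781, 0.0163]), array([-0.2,  0.6,  0.2, -0.7]), 1) [{'centre': [181.4, 319.7], 'conf': 0.81}] [[319.2555762  192.95832181]]
```

View pics/w9.png

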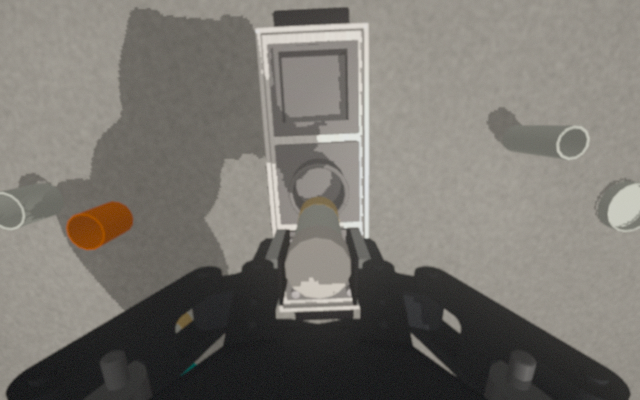

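Tube hangs upright and the well rim is at px (318,187), as predicted. Shift (+3,−2) and descend.

Emit:
step_arm --plan '[[[2,-1,0,0,0,0,-0.7],[1,-1,0,0,0,0,-0.7],[0,0,0,0,0,0,-0.7],[0,0,-15,0,0,0,-0.7],[0,0,-20,0,0,0,-0.7],[0,0,-20,0,0,0,-0.7],[0,0,-12,0,0,0,-0.7],[0,0,-5,0,0,0,-0.7],[0,0,0,0,0,0,-0.7]]]'

```text
clock: 27.52
tcp_pos: [0.5792, 0.0173, 0.0829]
orientation: [0.001, 0.998, -0.067, 0.006]
wrist_force: [0.2, 0.1, -0.5]
gripper_width: 0.0303
```

Emit:
step_arm --plan '[[[0,0,-4,0,0,0,-0.7],[0,0,-4,0,0,0,-0.7],[0,0,-2,0,0,0,-0.7],[0,0,0,0,0,0,-0.7]]]'

```text
clock: 28.02
tcp_pos: [0.5797, 0.0174, 0.0733]
orientation: [0.001, 0.998, -0.067, 0.007]
wrist_force: [0.2, -0.2, -1.5]
gripper_width: 0.0298
```

Emit:
step_arm --plan '[[[0,0,-1,0,0,0,-0.7],[0,0,0,0,0,0,0],[0,0,0,0,0,0,0.3],[0,0,0,0,0,0,0.5],[0,0,10,0,0,0,0.5],[0,0,30,0,0,0,0.5],[0,0,50,0,0,0,0.5],[0,0,30,0,0,0,0.5],[0,0,0,0,0,0,0.5]]]'

```text
clock: 29.15
tcp_pos: [0.5795, 0.0171, 0.199]
orientation: [0.001, 0.998, -0.067, 0.008]
wrist_force: [-0.2, -0.2, -0.4]
gripper_width: 0.0644
```

Emit:
step_arm --plan '[[[-12,20,0,0,0,0,0.6],[-28,35,0,0,0,0,0.6],[-28,35,0,0,0,0,0.6],[-28,35,0,0,0,0,0.6],[-28,35,0,0,0,0,0.6],[-20,22,0,0,0,0,0.6],[-6,7,0,0,0,0,0.6],[0,0,0,0,0,0,0.6],[0,0,0,0,0,0,0.6]]]'

```text
clock: 30.28
tcp_pos: [0.4238, 0.209, 0.1976]
orientation: [0.002, 0.998, -0.068, 0.007]
wrist_force: [1.0, -0.2, 1.0]
gripper_width: 0.0684
```

```bash
python3 - <<'E'
from h import *
d=optics.get_image("wrist"); sc=optics.get_image("scene"); s=bot.sense();p=s["tcp_pos"]; print(p,s["orientation"],s["gripper_width"])
print("tube",fit("tube",[sc],(.58,.017),0,.012))
print("pot",fit("pot",[d],(.428,.212)))
im=d["pixels"].astype(int); x=proj(d,[.428,.212,.058])[0].astype(int)
m=np.zeros((400,640),bool); m[max(0,x[1]-45):x[1]+45,x[0]-45:x[0]+45]=1
m&=(im.min(2)>150); ys,xs=np.nonzero(m); print(x,m.sum(),np.ptp(ys),np.ptp(xs),at(d,(ys.min()+ys.max())/2,(xs.min()+xs.max())/2,.058))
save(d,"w10.png")
E
```

```text
[0.42371703 0.20897723 0.19755416] [ 0.00218672  0.99763476 -0.06838241  0.00662996] 0.06833200634085387
tube (array([0.58  , 0.0104]), array([-0.5, -0.2,  0.5,  0.2]), 1)
pot (array([0.4276, 0.2157]), array([-1.9,  2.2,  1.9, -1.3]), 1)
[313 185] 1354 48 49 [0.42557437 0.21164374 0.058     ]
```

View pics/w10.png

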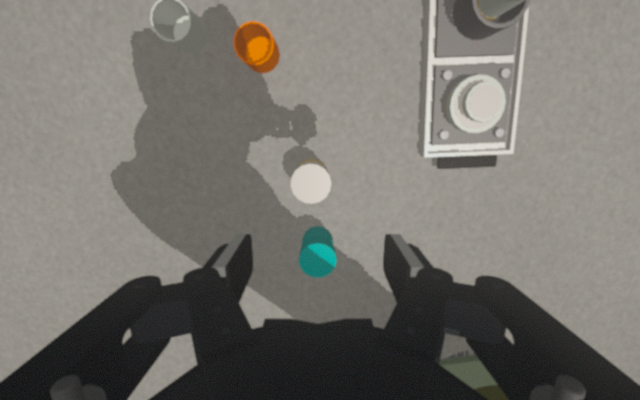

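White-capped pot at px (311,184), so about (0.429, 0.213). The turquoise look-alike at (318,258) stays clear of the jaws, which lie along y. Descend.

Emit:
step_arm --plan '[[[2,2,0,0,0,0,0.6],[2,1,0,0,0,0,0.6],[0,0,0,0,0,0,0.6],[0,0,-25,0,0,0,0.6],[0,0,-40,0,0,0,0.6],[0,0,-45,0,0,0,0.6],[0,0,-25,0,0,0,0.6],[0,0,-12,0,0,0,0.6],[0,0,-6,0,0,0,0.6],[0,0,0,0,0,0,0.6]]]'

```text
clock: 31.72
tcp_pos: [0.429, 0.2125, 0.0413]
orientation: [0.001, 0.998, -0.068, 0.008]
wrist_force: [0.2, 0.2, 0.0]
gripper_width: 0.0681
```

Emit:
step_arm --plan '[[[0,0,-6,0,0,0,0.6],[0,0,-3,0,0,0,0.4],[0,0,0,0,0,0,0.2],[0,0,0,0,0,0,0],[0,0,0,0,0,0,-0.3],[0,0,0,0,0,0,-0.4],[0,0,0,0,0,0,-0.4]]]' --squeeze 35

```text
clock: 32.6
tcp_pos: [0.4297, 0.2131, 0.0335]
orientation: [0.001, 0.998, -0.068, 0.009]
wrist_force: [-0.5, 0.8, 0.7]
gripper_width: 0.041
```

Emit:
step_arm --plan '[[[0,0,6,0,0,0,-0.5],[0,0,20,0,0,0,-0.5],[0,0,40,0,0,0,-0.5],[0,0,40,0,0,0,-0.5],[0,0,25,0,0,0,-0.5],[0,0,10,0,0,0,-0.5],[20,-15,0,0,0,0,-0.5],[35,-30,0,0,0,0,-0.5],[35,-30,0,0,0,0,-0.5],[35,-30,0,0,0,0,-0.5]]]'

```text
clock: 33.85
tcp_pos: [0.5545, 0.1072, 0.1786]
orientation: [0.0, 0.998, -0.065, 0.007]
wrist_force: [-0.4, 0.6, -0.3]
gripper_width: 0.0407
```

Emit:
step_arm --plan '[[[35,-30,0,0,0,0,-0.5],[35,-30,0,0,0,0,-0.5],[22,-20,0,0,0,0,-0.5],[10,-10,0,0,0,0,-0.5],[0,0,0,0,0,0,-0.5],[0,0,0,0,0,0,-0.5]]]'

```text
clock: 34.6
tcp_pos: [0.6586, 0.0112, 0.1733]
orientation: [0.0, 0.998, -0.067, 0.003]
wrist_force: [1.0, -0.8, -0.2]
gripper_width: 0.0409
```

```bash
python3 - <<'E'
from h import *
d=optics.get_image("wrist"); save(d,"w11.png"); s=bot.sense();p=s["tcp_pos"]; print(p,s["orientation"],s["gripper_width"])
print("pot",fit("pot",[d],p[:2],0,p[2]-.0335),fit("square_well",[d],(.673,.006),-.1,.006),proj(d,[.673,.006,.036]))
E
```

```text
[0.658575   0.01128549 0.17338666] [ 1.70905879e-04  9.97725485e-01 -6.73171424e-02  3.49701963e-03] 0.040966944128489516
pot (array([0.6581, 0.012 ]), array([-2.8, -0. ,  2.8,  0.1]), 1) (array([0.673 , 0.0102]), array([ 0.7, -0.1, -0.8,  0.1]), 1) [[321.15984473 174.33078015]]
```

View pics/w11.png

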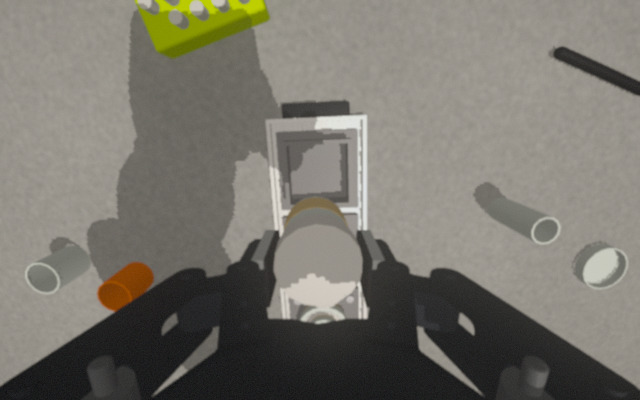

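Square well rim spans px 281–352, which gives y≈0.0095 and agrees with the fit. Target is (0.673, 0.0095).

Emit:
step_arm --plan '[[[7,-1,0,0,0,0,-0.5],[6,-1,0,0,0,0,-0.5],[0,0,0,0,0,0,-0.5],[0,0,-20,0,0,0,-0.5],[0,0,-30,0,0,0,-0.5],[0,0,-30,0,0,0,-0.5],[0,0,-15,0,0,0,-0.5],[0,0,-7,0,0,0,-0.5],[0,0,0,0,0,0,-0.5],[0,0,0,0,0,0,-0.5]]]'

```text
clock: 36.0
tcp_pos: [0.6738, 0.01, 0.0715]
orientation: [-0.0, 0.998, -0.067, 0.006]
wrist_force: [-0.4, 0.0, -0.3]
gripper_width: 0.0408
```

Emit:
step_arm --plan '[[[0,0,-8,0,0,0,-0.5],[0,0,-8,0,0,0,-0.5],[0,0,-5,0,0,0,-0.5],[0,0,-2,0,0,0,-0.5],[0,0,0,0,0,0,-0.5]]]'

```text
clock: 36.62
tcp_pos: [0.6742, 0.01, 0.0476]
orientation: [-0.0, 0.998, -0.067, 0.006]
wrist_force: [-0.2, 0.1, -1.1]
gripper_width: 0.0409
```

Emit:
step_arm --plan '[[[0,0,-2,0,0,0,-0.5],[0,0,0,0,0,0,-0.5],[0,0,0,0,0,0,0.3],[0,0,0,0,0,0,0.5],[0,0,0,0,0,0,0.6],[0,0,10,0,0,0,0.6],[0,0,30,0,0,0,0.6],[0,0,50,0,0,0,0.6],[0,0,50,0,0,0,0.6],[0,0,30,0,0,0,0.6]]]'

```text
clock: 37.88
tcp_pos: [0.6731, 0.0098, 0.2223]
orientation: [0.0, 0.998, -0.067, 0.006]
wrist_force: [0.2, 0.2, 0.2]
gripper_width: 0.0685
```

Emit:
step_arm --plan '[[[-25,-10,10,0,0,0,0.6],[-50,-15,10,0,0,0,0.6],[-50,-15,0,0,0,0,0.6],[-50,-10,0,0,0,0,0.6],[-40,-5,0,0,0,0,0.6],[0,0,0,0,0,0,0.6]]]'

```text
clock: 38.62
tcp_pos: [0.4513, -0.0472, 0.2493]
orientation: [-0.0, 0.998, -0.067, 0.011]
wrist_force: [0.4, 0.3, -0.4]
gripper_width: 0.068
```

```bash
python3 - <<'E'
from h import *
d=optics.get_image("wrist"); sc=optics.get_image("scene"); print(bot.sense()["tcp_pos"])
for sh in(d,sc):
  for l,x,z in (("pot",(.674,.01),.012),("tube",(.58,.017),.012),("dish_large",(.487,.028),.012),("dish_small",(.487,.028),.028),("square_well",(.673,.009),.006),("round_well",(.58,.017),.006),("tube_open",(.6014,-.1952),0),("pot_open",(.6,.3227),0),("dish_open",(.502,-.319),0)):
    print(l,fit(l,[sh],x,-.093,z))
a=cv2.resize(d["pixels"][:,150:500,::-1],None,fx=1.1,fy=1.1); b=cv2.resize(sc["pixels"][80:320,180:400,::-1],None,fx=1.8,fy=1.8333); cv2.imwrite("pics/f.png",np.hstack([a,b]))
E
```

```text
[ 0.45357217 -0.04678427  0.24882648]
pot None
tube (array([0.5808, 0.0161]), array([-0.5,  0.6,  0.8, -1. ]), 1)
dish_large (array([0.4837, 0.0279]), array([-1.7, -1.5,  1.8,  2.2]), 1)
dish_small (array([0.4884, 0.0266]), array([ 0.4, -0.1, -0.4,  0.1]), 1)
square_well None
round_well (array([0.5778, 0.0169]), array([-1.3, -0. ,  1.5,  0.1]), 1)
tube_open (array([ 0.5975, -0.1937]), array([-1.1,  0.3,  0.7, -0.4]), 1)
pot_open (array([0.5948, 0.3034]), array([-2.2,  0.2, 14.8, -0.2]), 1)
dish_open (array([ 0.5055, -0.3238]), array([ 0.6, -1. , -0.6,  1.1]), 1)
pot (array([0.6706, 0.0058]), array([-1.6, -0.8,  1.9,  0.8]), 1)
tube (array([0.5839, 0.0137]), array([-1. , -1.6,  1.1,  1.6]), 1)
dish_large (array([0.4854, 0.0256]), array([ 1.4, -1.9, -1.4,  1.8]), 1)
dish_small (array([0.4837, 0.0253]), array([-0.7,  2.9,  0.7, -2.5]), 1)
square_well (array([0.6738, 0.0047]), array([-1.4, -0.9,  1.3,  0.7]), 1)
round_well (array([0.5794, 0.0156]), array([-1.3, -0.3,  1.2,  0.2]), 1)
tube_open (array([ 0.5955, -0.1831]), array([-0.5, -1. ,  0.5,  1. ]), 1)
pot_open (array([0.6037, 0.3216]), array([-4.3, -4.7,  2.5,  3.3]), 1)
dish_open (array([ 0.5044, -0.3144]), array([ 1.4,  0.4, -1.4, -0.3]), 1)
```

View pics/f.png

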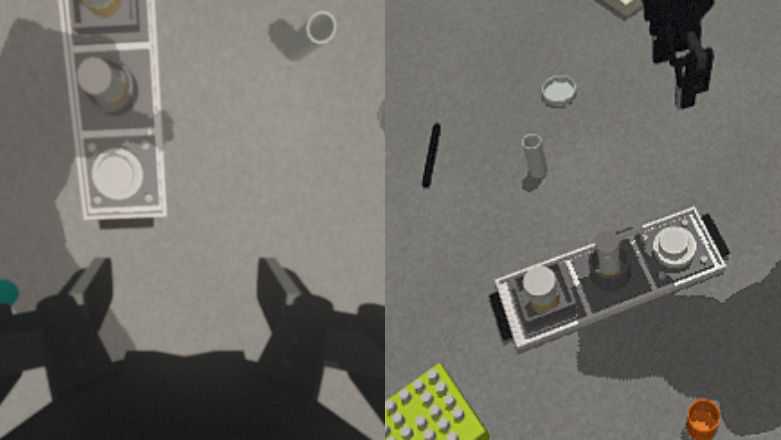

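Right half: the pot stands in the square well (540,285), the tube in the round well (607,255), and the stacked dishes between the studs (673,245). All are upright and the arm is clear, so I'm handing in.

```bash
python3 -c "
from plant import bot
print(bot.job_done())"
```

```text
the job is handed in; nothing more can be done
None
```

I packed all four closed samples into the carrier, set each one down gently, and handed the job in at about 39 s of the 125 s allowed; the hand-in reports no verdict.

**Last checks**, from the wrist and scene cameras (the fits scatter by up to about 5 mm):

| Sample | Off centre | Allowed |
|---|---|---|
| Tube in the round well | 3–5 mm | 13 mm |
| Pot in the square well | about 3 mm (scene camera only) | 15 mm |
| Large dish between the studs | about 3 mm | 15 mm |
| Small dish on the large one | about 2–5 mm | 12 mm |

- **Upright and clear:** in the last picture all four stood upright and the gripper was well away from them. I did not measure height or tilt after release.
- **Open pieces:** I never touched the open tube, pot or dish.

**Checks that failed or disagreed:**
- The wrist camera missed the pot and square well in the last look, because the frame cut off the well.
- One wrist fit put the open pot 20 mm off, with a poor fit at the edge of the frame. The scene camera put it within 4 mm of its start.
- The scene camera put the open tube about 13 mm from its starting fit, while the wrist camera put it about 4 mm away.

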